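# Let the sample trolley run down its rail and catch it without toppling the tube

### The job

Pull the lock pin of the sample trolley fully up so that the trolley runs down its inclined rail by itself, then catch it by its black handle post while it rolls and slow it smoothly to a standstill before it reaches the buffers. From there lead it gently down until it rests against the buffers, and let go. The tall glass tube stands loose on the deck: it must not topple or be touched, and the two jars beside the rail stay where they are.

Things in the scene. Friction and masses are not known exactly. Their poses are not given: they have to be found in the camera images.
- rail: Inclined rail of two 10 mm steel rods (72 mm apart) on short legs, 760 mm long, fixed. Origin on the bench under its middle; x points downhill along the rail, y across, z up. Slope 0.050; the rods' tops are 88 mm high at the upper end (x = -340), 50 mm at the lower end (x = 420).
- trolley (a joint): Travel of the four-wheeled aluminium trolley down the rail in m: 0 locked at the top (deck centre at rail x = -220 mm, y = 0, deck top 118 mm above the bench), 0.48 against the two rubber buffers (deck top 94 mm). It falls 0.050 m per m. Deck level, 124 x 100 mm with a 12 mm rim. 0.55 kg plus tube (hidden +-25 %), drag 0.75 N s/m, friction 0.08 N.
- handle (a point): The trolley's upright black handle post, 16 mm in diameter and 56 mm high, 100 mm downhill of the deck's centre, moves with the trolley. Origin at its foot, level with the deck's top; axes as the rail's. Pinch it from above with the fingers closing across the rail (y). Left alone it passes 0.2 m/s after about 0.9 s and meets the buffers after 2 to 2.7 s at 0.25 to 0.36 m/s.
- pin (a joint): Lift of the lock pin (indexing plunger) in m: 0 locked, 0.030 fully up. The trolley is let go at about 0.010. Slides vertically, friction 1.5 N, weight 0.6 N; it stays where it is left.
- pin_knob (a point): Centre of the lock pin's black knob, 26 mm in diameter and 22 mm high, beside the rail at rail x = -270, y = 82 mm, 238 mm above the bench when locked; rises with the pin. Under it, 44 mm below its centre, is the bracket's arm (fixed).
- tube: Tall capped glass sample tube, flat-bottomed, standing loose in the middle of the trolley's deck: 30 mm in diameter (cap 32), 180 mm high, 0.12 kg, its top 298 mm above the bench at the start; origin at the centre of its underside, z up. It topples if the trolley's speed changes by 0.18 m/s at once or it is braked harder than about 1.5 m/s2.
- jar_tall: Amber jar with black cap standing on the bench on the far side of the rail, 60 mm in diameter, 110 mm high; a bystander; origin at the centre of its underside.
- jar_small: Small amber jar with black cap standing on the bench on the robot's side of the rail, 48 mm in diameter, 75 mm high; a bystander; origin at the centre of its underside.
Things that resemble listed ones, but are neither listed nor needed, are in the scene too. Of the things that look like the tube, the middle-sized one is meant.

How it is judged:
By the outcome, as a careful person would: the job done as asked, in the order asked, and still so for the second after the job is handed in, with the robot touching nothing.
It also fails if it takes over 35 s, if anything falls off the work surface, if the arm or the gripper's body presses on something with over 40 N, if the wrist force passes 120 N, or if a joint passes its speed limit or range.

### The arm

A 6-joint arm with a two-finger parallel gripper is mounted at the origin on the work surface. World frame = base frame: x ahead of the robot, y to its left, z up, the work surface at z = 0. Lengths are in m, angles in rad, forces in N, time in s.
With the tool pointing down it reaches from about 0.375 to 0.975 m from the base axis. Payload 3.8 kg.
Tool frame: the origin (TCP) lies at the very end of the fingers, on their centre line; the grasp point (between the pads) lies 19 mm behind it; z points along the fingers, y is the line along which they close (so a half turn about z gives the same grasp; the last joint's range is limited). The gripper opens to 85 mm and grips with 20 to 120 N. Pads are 22 mm wide; open, the fingers measure 114 mm over their backs; the gripper's body (76 mm by 85 mm) begins 54 mm behind the grasp point. The pads swing forward as they close: fully open they stand 13 mm farther back than shut.
Start: joints at [-0.037, 0.264, 1.604, -0, 1.274, -0.037], TCP at [0.675, -0, 0.231] pointing down, gripper open.
Joint ranges: [-2.63, 2.63], [-0.94, 2.18], [0.31, 2.57], [-1.31, 4.45], [0, 2.66], [-2.55, 2.55]. Speed limits (rad/s): [2.57, 2.57, 3.14, 3.14, 3.14, 3.14].

### API

Orientations are given as a rotation vector (axis times angle).
In Python, from workcell import bot, vision gives the robot as it stands. The module is installed in compiled form; this text tells all that it offers.
- The arm moves only by the tool play_rows, never from a script. Its argument "moves" is a list that holds one entry, the list of rows, each a list of 7 numbers: the turn, a rotation vector about the tool's x, y, z as a fraction of full scale, then the shift along the tool's x, y, z as a fraction of full scale, then the finger opening in mm, from 0 to 85.4. In form: [[[ax, ay, az, x, y, z, jaw], ...]]. A call has 1 to 5 rows; each row shifts and turns the commanded pose from where the row before left it, along the tool's axes as they then stand; what a row does not reach is not made up. Full scale, the value 1, is 0.1 m for a shift and 0.5 rad for a turn. A row lasts 1/12 s, in which the tool goes at most 41.7 mm and 7.16 degrees, less where a joint would pass 70% of its speed; a pose out of reach is approached as far as the arm can. A call with a number of a shift or a turn outside -1 to 1 is refused whole. A call with a gripper value outside its range is refused whole. The fingers move at their own pace and stop on an object; "newtons" is the grip in N (left out, the last holds). Time passes only in rows, so rows that do not move let the fingers close. It gives the time, the measured TCP pose, the force, the opening and the grip force at its end, in the units of the state.
- bot.read_state(): the state, without advancing time (a new reading comes with each control period).
- vision.read_camera(name): name is "scene" or "side" or "wrist"; returns a dict with "image" (420x560x3 uint8, red, green, blue), "depth" (420x560 float32, m along the optical axis (not along the pixel's ray), 0 where there is no reading), "K" (3x3 intrinsics, pixels), "R" (3x3) and "t" (3): a world point X has camera coordinates R X + t. Camera axes: x right, y down, z forward; pixel columns grow to the right and rows downward; lengths in m; the calibration is good to about 2 mm. A picture is of the moment at which its call begins.
- bot.finish_job(): hands the job in; it is judged then, once.
The state is a dict: "time": time; "q": joint angles; "joint_vel": joint speeds; "joint_torque": joint torques, N m; "tool_pos": TCP position; "tcp_rot": TCP orientation; "wrist_force": force on the tool from outside, world axes, zero at the start; "torque": the same for the moment, N m; "width": opening from 0.0 (shut) to 1.0 (fully open); "grip_force": force on a finger pad.
Only numpy, scipy, OpenCV 4.12 (cv2) and the standard library are available. Lean on these libraries where they do the work, as an engineer would, in place of code of your own. Each camera call takes 0.05 s, during which the arm holds its last target. There are 200 camera calls.

## Working session

There is one attempt and no reset: what is moved stays moved. The work goes in short steps, Python scripts to look and compute and a tool call to move; the robot and the scene stay as the last step left them, time stands still between calls to the robot, and variables do not carry over. Pictures are saved under pics/ and viewed, at most 10 in all, crops included, and the job is handed in when it is done.

Besides the shell and the picture viewer there is one more tool, called after "Request:" as name([rows], argument=value, ...), one row to a line, values as JSON. play_rows: Moves the arm, as the interface text tells. Its arguments: {"type":"object","properties":{"moves":{"type":"array","items":{"type":"array","items":{"type":"array","items":{"type":"number"}}}},"newtons":{"type":"number"}},"required":["moves"]}

```bash
mkdir -p pics; python3 - <<'E'
from workcell import bot, vision
import cv2,numpy as np
for n in("scene","side"):
    c=vision.read_camera(n); np.savez(f"{n}0.npz",**c); cv2.imwrite(f"pics/{n}0.png",c["image"][:,:,::-1])
    print(n,c["K"].round(1).tolist(),c["R"].round(3).tolist(),c["t"].round(3).tolist())
print(bot.read_state())
E
```

```text
scene [[487.8, 0.0, 281.4], [0.0, 487.8, 211.6], [0.0, 0.0, 1.0]] [[0.724, 0.689, -0.021], [0.465, -0.511, -0.723], [-0.509, 0.514, -0.691]] [-0.44, -0.084, 1.191]
side [[436.0, 0.0, 275.9], [0.0, 436.0, 202.2], [0.0, 0.0, 1.0]] [[-0.973, -0.23, -0.021], [-0.095, 0.481, -0.872], [0.21, -0.846, -0.49]] [0.518, 0.159, 0.929]
{'time': 0.1, 'q': array([-3.68818938e-02,  2.64671274e-01,  1.60521776e+00, -2.11253733e-05,
        1.27373846e+00, -3.69030320e-02]), 'joint_vel': array([-0.00083301, -0.00209299, -0.00405447, -0.00140124,  0.00012562,
       -0.0001189 ]), 'joint_torque': array([ 2.96398039e-04, -5.16707003e+01, -3.68589377e+01,  1.30520286e-05,
        6.22219843e-03,  5.24967299e-05]), 'tool_pos': array([6.74337804e-01, 2.77781963e-05, 2.30101585e-01]), 'tcp_rot': array([-2.22036604e+00, -2.22042675e+00,  2.19743904e-03]), 'wrist_force': array([ 0.49611602, -0.22442409,  0.14290594]), 'torque': array([ 0.01193185, -0.01684372, -0.05007407]), 'grip_force': 0.0, 'width': 1.0032389358893463}
```

View pics/scene0.png

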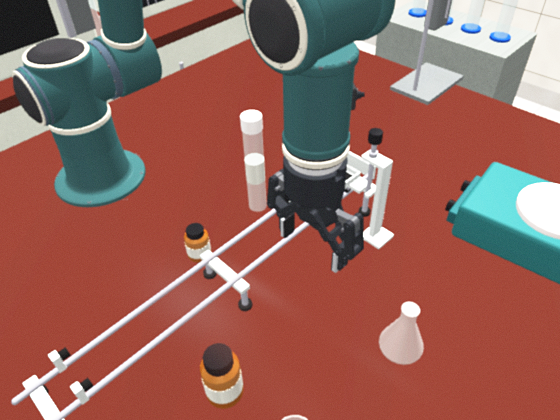

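View pics/side0.png

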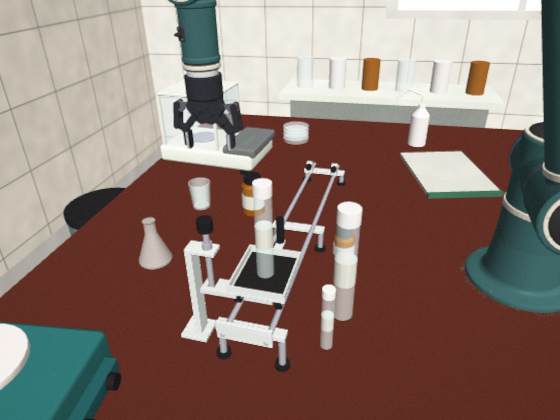

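Candidates for the tube in the side view: tall (345,260), on the deck (264,228), and small (327,315). The one on the deck fits, being the middle-sized one and standing on the trolley. I'll check this in an enlarged crop and measure.

```bash
cat > h.py <<'E'
import numpy as np,cv2
def load(n): return dict(np.load(n))
def ray(c,u,v):
    d=c["R"].T@np.linalg.inv(c["K"])@np.array([u,v,1.]); return -c["R"].T@c["t"],d
def onz(c,u,v,z):
    o,d=ray(c,u,v); return o+d*(z-o[2])/d[2]
def two(c1,p1,c2,p2):
    (o1,d1),(o2,d2)=ray(c1,*p1),ray(c2,*p2)
    s=np.linalg.lstsq(np.c_[d1,-d2],o2-o1,rcond=None)[0]
    a,b=o1+s[0]*d1,o2+s[1]*d2; return (a+b)/2,np.linalg.norm(a-b)
def proj(c,X):
    p=c["K"]@(c["R"]@np.array(X)+c["t"]); return p[:2]/p[2]
E
python3 - <<'E'
from h import *
s,d=load("scene0.npz"),load("side0.npz")
a=d["image"][150:390,170:390,::-1]; cv2.imwrite("pics/cropside.png",cv2.resize(a,None,fx=2.4,fy=2.4,interpolation=cv2.INTER_CUBIC))
def blobs(c,x0,y0,x1,y1,th,lo=False):
    im=c["image"][y0:y1,x0:x1].max(2)
    n,l,st,ce=cv2.connectedComponentsWithStats((im<th).astype(np.uint8))
    return [(st[i].tolist()[4],[int(st[i][0]+x0),int(st[i][1]+y0),int(st[i][2]),int(st[i][3])],(ce[i]+[x0,y0]).round(1).tolist()) for i in range(1,n) if st[i][4]>20]
print("knob scene",blobs(s,360,120,392,160,50)); print("knob side",blobs(d,190,210,220,238,45)); print("handle side",blobs(d,268,210,290,250,40))
print("jarcaps scene",blobs(s,180,220,215,245,60),blobs(s,195,335,245,380,60))
print("tcp proj",proj(s,[.675,0,.231]),proj(d,[.675,0,.231]))
E
```

```text
knob scene [(108, [369, 133, 13, 11], [374.5, 138.6])]
knob side [(253, [196, 216, 17, 18], [204.2, 224.4])]
handle side [(148, [277, 217, 7, 26], [279.7, 229.9])]
jarcaps scene [(191, [187, 224, 16, 15], [194.3, 231.1])] [(138, [205, 363, 26, 13], [216.6, 370.5])]
tcp proj [312.47186529 256.12394515] [210.62344694 153.82469837]
```

View pics/cropside.png

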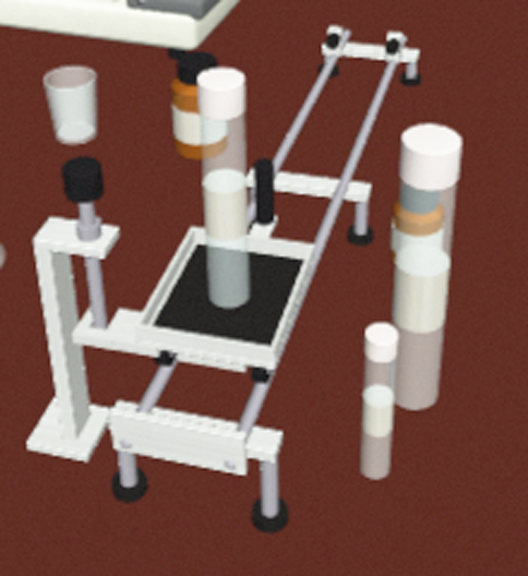

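The crop shows three tubes: tall at side px (345,260), small at (327,315), and the middle-sized one on the deck (tube base about (265,275)), which is the one meant. Next I fit the rail pose.

```bash
cat >> h.py <<'E'
def W(p,x,y,z):
    c,s=np.cos(p[2]),np.sin(p[2]); return np.array([p[0]+c*x-s*y,p[1]+s*x+c*y,z])
E
python3 - <<'E'
from h import *
from scipy.optimize import least_squares
s,d=load("scene0.npz"),load("side0.npz")
K2,e=two(s,(374.7,136.5),d,(204.2,224.6)); print("knob two-view",K2.round(4),e, onz(s,374.7,136.5,.238).round(4),onz(d,204.2,224.6,.238).round(4))
H=onz(d,280,229.9,.146);print("handle",H.round(4))
im=s["image"].astype(int)
def rod(c0,r0,c1,r1):
    P=[]
    for c in np.linspace(c0,c1,12).astype(int):
        r=int(r0+(c-c0)*(r1-r0)/(c1-c0)); w=im[r-10:r+11,c]; m=np.clip(w[:,1]-70,0,None).astype(float)
        P.append((c,(m*np.arange(r-10,r+11)).sum()/m.sum()))
    P=np.array(P,float)
    k=np.polyfit(P[:,0],P[:,1],1); res=P[:,1]-np.polyval(k,P[:,0]); print("rod",k,res.round(1)); ok=abs(res)<2; return P[ok]
R1=rod(75,358,190,272); R2=rod(110,373,215,295)
zr=lambda x:.071-.05*x-.005
def f(p):
    r=list(proj(s,W(p,-.27,.082,.238))-[374.7,136.8])+list(proj(d,W(p,-.27,.082,.238))-[204.2,224.6])
    r+=list(proj(d,W(p,-.12,0,.146))-[280,229.9])
    for R,y in((R1,-.036),(R2,.036)):
        a,b=[proj(s,W(p,x,y,zr(x))) for x in(.0,.4)]; n=np.array([-(b-a)[1],(b-a)[0]]);n/=np.linalg.norm(n)
        r+=list(((R-a)@n)*.6)
    return np.array(r)
yaw=np.arctan2(*(H-K2)[1::-1][:2])-np.arctan2(-.082,.15)
best=min((least_squares(f,[K2[0],K2[1]-.27,y0],loss="soft_l1") for y0 in(yaw,-1.5,-1.9,1.5)),key=lambda o:o.cost)
p=best.x;print("rail",p,np.degrees(p[2]),best.fun.round(1)); np.save("rail.npy",p)
for n,a in dict(knob=(-.27,.082,.238),handle=(-.12,0,.118),handle_end=(.36,0,.094),tube=(-.22,0,.118),end=(.42,-.036,.045)).items(): w=W(p,*a);print(n,w.round(4),"r",np.hypot(*w[:2]).round(3),proj(s,w).round(),proj(d,w).round())
for n,c,px,z in(("jar_small",s,(194.8,230.5),.075),("jar_tall",s,(218,357),.110),("jar_tall side",d,(251,178),.11),("tall tube base",d,(344,314),0),("small tube base",d,(327,345),0)):
    w=onz(c,*px,z); q=w[:2]-p[:2]; C,S=np.cos(p[2]),np.sin(p[2]); print(n,w.round(3),"rail",(C*q[0]+S*q[1]).round(3),(-S*q[0]+C*q[1]).round(3))
E
```

```text
knob two-view [0.5753 0.2872 0.2379] 0.001859640341556661 [0.5745 0.2868 0.238 ] [0.576  0.2879 0.238 ]
handle [0.4879 0.141  0.146 ]
rod [ -0.73077819 410.66878185] [ 0.1  0.1  0.1 -0.1 -0.  -0.1 -0.1 -0.  -0.2 -0.1  0.2  0.2]
rod [ -0.77975296 461.80359024] [ 0.1  0.   0.1  0.   0.1  0.1 -0.1 -0.3 -0.3 -0.4  0.2  0.5]
rail [ 0.48194074  0.02095988 -1.61447545] -92.50262920650566 [ 0.6 -0.1  0.4 -0.2  0.4 -0.  -0.2 -0.2 -0.2 -0.  -0.   0.   0.1  0.1
  0.2  0.1  0.   0.1 -0.2 -0.1 -0.1 -0.  -0.   0.   0.1  0.2  0.3  0.3
  0.1 -0. ]
knob [0.5757 0.2871 0.238 ] r 0.643 [375. 137.] [205. 224.]
handle [0.4872 0.1408 0.118 ] r 0.507 [285. 204.] [281. 242.]
handle_end [ 0.4662 -0.3387  0.094 ] r 0.576 [ 51. 374.] [324. 158.]
tube [0.4915 0.2408 0.118 ] r 0.547 [321. 180.] [266. 273.]
end [ 0.4276 -0.3971  0.045 ] r 0.584 [ 14. 400.] [339. 166.]
jar_small [0.377 0.001 0.075] rail 0.025 -0.104
jar_tall [ 0.634 -0.158  0.11 ] rail 0.172 0.16
jar_tall side [ 0.629 -0.137  0.11 ] rail 0.152 0.153
tall tube base [0.352 0.188 0.   ] rail -0.162 -0.137
small tube base [0.374 0.272 0.   ] rail -0.246 -0.118
```

The rail fit is tight (residuals under 1 px): origin (0.482, 0.021), yaw −92.5°. With a tool turn of +0.0436 rad, tool x points uphill, tool y is rail y and tool z points down. First I move towards a point above the knob.

Request:
play_rows([
  [[0, 0, 0.0872, 0, 0, -0.3, 50], [0, 0, 0, 0.35, -0.13, -0.08, 50], [0, 0, 0, 0.35, -0.13, -0.08, 50], [0, 0, 0, 0.35, -0.13, -0.08, 50], [0, 0, 0, 0.35, -0.13, -0.08, 50]],
], newtons=30)

```text
time: 0.52
tool_pos: [0.6283, 0.1431, 0.2931]
tcp_rot: [-2.27, -2.171, 0.001]
wrist_force: [-0.1, 0.4, -0.2]
width: 0.587
grip_force: 0.0
```

```bash
cat >> h.py <<'E'
def rail(p,X):
    q=np.array(X[:2])-p[:2]; C,S=np.cos(p[2]),np.sin(p[2]); return np.array([C*q[0]+S*q[1],-S*q[0]+C*q[1],X[2]])
def st():
    from workcell import bot
    from scipy.spatial.transform import Rotation as Ro
    p=np.load("rail.npy"); s=bot.read_state(); M=Ro.from_rotvec(s["tcp_rot"]).as_matrix()
    print("t",round(s["time"],3),"tcp rail mm",(rail(p,s["tool_pos"])*1e3).round(1),"toolx yaw err deg",round(np.degrees(np.arctan2(M[1,1],M[0,1])-(p[2]+np.pi/2)),2),"tilt",(M[:2,2]*1e3).round(1),"w",round(s["width"]*85.4,1),"g",round(s["grip_force"],1),"F",s["wrist_force"].round(1),"q",s["q"].round(2),"qd",abs(s["joint_vel"]).max().round(2))
E
python3 -c "from h import *;st()"
```

```text
t 0.517 tcp rail mm [-128.4  140.9  293.1] toolx yaw err deg -0.06 tilt [-0.9 -0.1] w 50.1 g 0.0 F [-0.1  0.4 -0.2] q [0.19 0.18 1.6  0.   1.37 0.23] qd 0.7
```

Request:
play_rows([
  [[0, 0, 0, 0.354, -0.147, 0, 50], [0, 0, 0, 0.354, -0.147, 0, 50], [0, 0, 0, 0.354, -0.147, 0, 50], [0, 0, 0, 0.354, -0.147, 0, 50], [0, 0, 0, 0, 0, 0, 50]],
])

```text
time: 0.93
tool_pos: [0.5734, 0.2924, 0.2927]
tcp_rot: [-2.26, -2.176, -0.001]
wrist_force: [0.7, -0.6, 0.1]
width: 0.587
grip_force: 0.0
```

```bash
python3 - <<'E'
from h import *
from workcell import vision
st()
for n in("wrist","scene"):
    c=vision.read_camera(n); np.savez(n+"1.npz",**c)
    if n=="wrist":w=c["image"]
    else:s=c["image"]
cv2.imwrite("pics/a1.png",cv2.resize(np.hstack([w,s])[:,:,::-1],(800,300),interpolation=cv2.INTER_AREA))
E
```

```text
t 0.933 tcp rail mm [-275.2   79.5  292.7] toolx yaw err deg 0.33 tilt [-2.4  3.2] w 50.1 g 0.0 F [ 0.7 -0.6  0.1] q [0.43 0.17 1.6  0.   1.37 0.47] qd 0.08
```

View pics/a1.png

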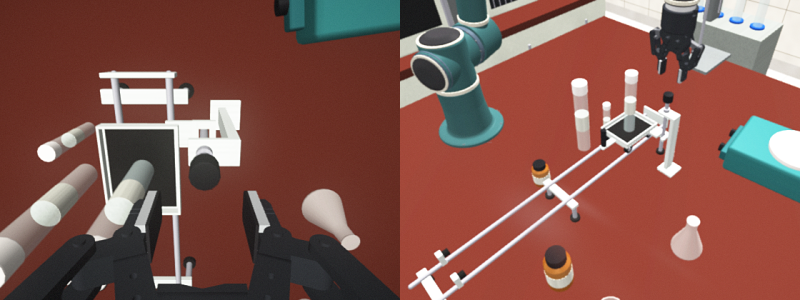

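The composite shows the wrist view (left) with the knob at about (204,168) between the fingers, and the scene view (right) with the trolley, handle and tube unobstructed. I check the knob position in both views before going down.

```bash
python3 - <<'E'
from h import *
st(); p=np.load("rail.npy")
w,s=load("wrist1.npz"),load("scene1.npz")
for n,c in(("w",w),("s",s)):
    x,y=proj(c,W(p,-.27,.082,.238)).astype(int); print(n,"pred",x,y)
    im=c["image"][y-40:y+40,x-40:x+40].max(2); k,l,t,ce=cv2.connectedComponentsWithStats((im<50).astype(np.uint8))
    for i in range(1,k):
        if t[i][4]>60: print(t[i].tolist(),(ce[i]+[x-40,y-40]).round(1), (rail(p,onz(c,*(ce[i]+[x-40,y-40]),.238))*1e3).round(1))
c=s
for nm,a in dict(handle=(-.12,0,.146)).items():
    print(nm,proj(s,W(p,*a)))
E
```

```text
t 1.033 tcp rail mm [-270.4   81.9  292.6] toolx yaw err deg 0.2 tilt [-0.8 -0.8] w 49.7 g 0.0 F [-0.9  0.3 -0.2] q [ 0.42  0.17  1.6  -0.    1.37  0.47] qd 0.05
w pred 285 242
[22, 40, 41, 24, 290] [288.8 257.5] [-259.9   84.3  238. ]
s pred 375 136
[59, 0, 14, 18, 96] [398.1 102.2] [-393.8   41.1  238. ]
[34, 37, 13, 11, 109] [374.6 138.7] [-264.2   84.9  238. ]
handle [284.93999429 192.82258088]
```

Request:
play_rows([
  [[0, 0, 0, 0, 0, 0.25, 50], [0, 0, 0, 0, 0, 0.3, 50], [0, 0, 0, 0, 0, 0.156, 50], [0, 0, 0, 0, 0, 0, 20], [0, 0, 0, 0, 0, 0, 20]],
], newtons=30)

```text
time: 1.45
tool_pos: [0.5759, 0.2843, 0.2211]
tcp_rot: [-2.27, -2.17, 0.007]
wrist_force: [-12.5, -1.4, -0.8]
width: 0.31
grip_force: 8.2
```

```bash
python3 -c "from h import *;st()"
```

```text
t 1.45 tcp rail mm [-267.2   82.4  221.1] toolx yaw err deg -0.09 tilt [-3.9 -2. ] w 26.5 g 8.2 F [-12.5  -1.4  -0.8] q [ 0.42  0.21  1.69 -0.    1.25  0.47] qd 0.09
```

```bash
cat > trk.py <<'E'
from h import *
p=np.load("rail.npy"); S=np.arange(-.01,.5,.001)
Z={"side":.285,"scene":.285}
def track(n,c,dbg=False):
    path=np.array([proj(c,W(p,-.22+s,0,Z[n]-.05*s)) for s in S])
    cor=np.zeros(c["image"].shape[:2],np.uint8); cv2.polylines(cor,[path.round().astype(np.int32)],False,1,9 if n=="side" else 7)
    im=c["image"].astype(int); m=((im.min(2)>150)&(im.max(2)-im.min(2)<30)).astype(np.uint8)
    k,l,t,ce=cv2.connectedComponentsWithStats(m); out=[]
    for i in range(1,k):
        if not 60<t[i][4]<1200: continue
        d=np.linalg.norm(path-ce[i],axis=1); j=d.argmin()
        if d[j]<6: out.append((round(S[j]*1e3),round(d[j],1),t[i].tolist(),ce[i].round(1).tolist()))
    return out
def look(names):
    from workcell import bot,vision
    for n in names:
        tt=bot.read_state()["time"]; c=vision.read_camera(n); np.savez(f"{n}_{tt:.2f}.npz",**c); print(n,"t",round(tt,3),track(n,c))
E
python3 - <<'E'
from trk import *
print(track("side",load("side0.npz")));print(track("scene",load("scene1.npz")))
for n,f in(("side","side0.npz"),("scene","scene1.npz")):
    c=load(f);print(n,[proj(c,W(p,-.22+s,0,.285-.05*s)).round().tolist() for s in(0,.1,.2,.3,.48)])
E
```

```text
[]
[(0, np.float64(0.9), [315, 97, 19, 22, 349], [323.4, 107.0])]
side [[262.0, 189.0], [279.0, 167.0], [293.0, 148.0], [304.0, 133.0], [319.0, 112.0]]
scene [[324.0, 108.0], [284.0, 133.0], [239.0, 162.0], [188.0, 194.0], [79.0, 263.0]]
```

Request:
play_rows([
  [[0, 0, 0, 0, 0, 0, 20]],
], newtons=40)

```text
time: 1.53
tool_pos: [0.575, 0.2843, 0.2224]
tcp_rot: [-2.269, -2.17, 0.009]
wrist_force: [-7.8, -3.0, -3.1]
width: 0.288
grip_force: 39.3
```

```bash
python3 -c "from h import *;st()"
```

```text
t 1.533 tcp rail mm [-267.2   81.4  222.4] toolx yaw err deg -0.06 tilt [-5.3 -2.4] w 24.6 g 39.3 F [-7.8 -3.  -3.1] q [ 0.42  0.21  1.69 -0.    1.25  0.47] qd 0.01
```

```bash
sed -i 's/min(2)>150)/min(2)>(150 if n=="scene" else TH))/; s/^Z=/TH=120\nZ=/' trk.py
cat > pred.py <<'E'
import numpy as np,sys
from scipy.integrate import solve_ivp
from scipy.optimize import least_squares
def sim(m,t0,ts):
    T=np.maximum(np.asarray(ts,float)-t0,0); g=np.arange(0,4,.002)
    r=solve_ivp(lambda t,y:[y[1],.05*9.81-(.75*y[1]+.08)/m],(0,4),[0,0],t_eval=g,max_step=.05).y
    return np.interp(T,g,r[0]),np.interp(T,g,r[1])
def fit(obs,t0g):
    o=np.array(obs)
    f=lambda x:np.r_[(sim(x[0],x[1],o[:,0])[0]-o[:,1])/.002,(x[0]-.67)/.1,(x[1]-t0g)/.02]
    return least_squares(f,[.67,t0g]).x
def show(obs,t0g,tn):
    x=fit(obs,t0g); ts=tn+np.arange(0,13)/12; s,v=sim(*x,ts); print("m,t0",x.round(3))
    for a,b,c in zip(ts,s,v): print(f"t {a:.3f} s {b*1e3:.0f} handle_x {b*1e3-120:.0f} step {c/12*1e3:.1f}")
E
python3 - <<'E'
import trk
from trk import *
c=load("side0.npz")
for th in(90,110,130,150): trk.TH=th; print(th,track("side",c))
print(c["image"][180:205:4,264].tolist())
from pred import *
for m in(.52,.67,.82): print(m,*[(a.round(3)).tolist() for a in sim(m,0,[.5,.9,1.2,1.5,1.8])])
E
```

```text
90 []
110 []
130 []
150 []
[[247, 245, 242], [249, 247, 244], [244, 241, 238], [244, 241, 238], [242, 238, 235], [193, 193, 190], [197, 198, 192]]
0.52 [0.034, 0.092, 0.147, 0.207, 0.27] [0.12, 0.17, 0.192, 0.207, 0.216]
0.67 [0.039, 0.11, 0.179, 0.256, 0.34] [0.142, 0.21, 0.245, 0.27, 0.287]
0.82 [0.042, 0.123, 0.203, 0.294, 0.394] [0.158, 0.241, 0.286, 0.321, 0.347]
```

Request:
play_rows([
  [[0, 0, 0, 0, 0, -0.16, 20], [0, 0, 0, 0, 0, -0.16, 20]],
], newtons=40)

```text
time: 1.7
tool_pos: [0.5746, 0.2843, 0.2536]
tcp_rot: [-2.269, -2.17, 0.01]
wrist_force: [-2.7, 2.3, -46.8]
width: 0.283
grip_force: 44.4
```

```bash
sed -i 's/^TH=120/TH=215/' trk.py; python3 -c "from h import *;st();import trk;print(trk.track('side',load('side0.npz')))"
```

```text
t 1.7 tcp rail mm [-267.1   81.1  253.6] toolx yaw err deg -0.05 tilt [-6.3 -3. ] w 24.2 g 44.4 F [ -2.7   2.3 -46.8] q [ 0.42  0.19  1.65 -0.    1.31  0.47] qd 0.3
[(-5, np.float64(0.3), [253, 179, 18, 30, 376], [261.5, 191.0])]
```

Request:
play_rows([
  [[0, 0, 0, 0, 0, 0, 52], [0, 0, 0, -0.2, 0, 0, 52], [0, 0, 0, -0.4, 0, 0, 52], [0, 0, 0, -0.4, 0, 0, 52], [0, 0, 0, -0.4, 0, 0, 52]],
])

```text
time: 2.12
tool_pos: [0.572, 0.1451, 0.257]
tcp_rot: [2.266, 2.171, 0.007]
wrist_force: [1.2, 0.2, 0.3]
width: 0.603
grip_force: 0.0
```

```bash
python3 -c "
from trk import *
st();look(['scene']);st()"
```

```text
t 2.117 tcp rail mm [-127.9   84.5  257. ] toolx yaw err deg 0.06 tilt [5.2 0.7] w 51.5 g 0.0 F [1.2 0.2 0.3] q [ 0.21  0.09  1.76 -0.    1.29  0.25] qd 0.79
scene t 2.117 []
t 2.167 tcp rail mm [-120.4   84.5  257. ] toolx yaw err deg -0.16 tilt [ 4.3 -5.8] w 51.9 g 0.0 F [-1.9 -4.8 -0.3] q [ 0.2   0.08  1.77 -0.01  1.29  0.25] qd 0.14
```

Request:
play_rows([
  [[0, 0, 0, -0.38, -0.1, 0, 52], [0, 0, 0, -0.36, -0.2, 0, 52], [0, 0, 0, -0.3, -0.25, 0, 52], [0, 0, 0, -0.25, -0.29, 0.15, 52], [0, 0, 0, -0.25, 0, 0.3, 52]],
])

```text
time: 2.58
tool_pos: [0.4806, -0.0054, 0.2155]
tcp_rot: [2.264, 2.166, 0.012]
wrist_force: [1.2, -0.6, -0.6]
width: 0.61
grip_force: 0.0
```

```bash
python3 -c "
from trk import *
st();look(['scene']);st()
from pred import *
show([(1.59,0)],1.59,2.6667)"
```

```text
t 2.583 tcp rail mm [ 2.640e+01 -1.000e-01  2.155e+02] toolx yaw err deg -0.05 tilt [11.2 -0.8] w 52.1 g 0.0 F [ 1.2 -0.6 -0.6] q [-0.06 -0.11  2.03 -0.    1.21 -0.02] qd 0.81
scene t 2.583 []
t 2.633 tcp rail mm [ 30.   -3.5 206.8] toolx yaw err deg -0.1 tilt [-0.3 -3.7] w 52.0 g 0.0 F [-2.4 -3.2 -3.7] q [-0.07 -0.1   2.04 -0.    1.2  -0.02] qd 0.11
m,t0 [0.67 1.59]
t 2.667 s 150 handle_x 30 step 19.3
t 2.750 s 169 handle_x 49 step 20.1
t 2.833 s 190 handle_x 70 step 20.8
t 2.917 s 211 handle_x 91 step 21.4
t 3.000 s 232 handle_x 112 step 21.9
t 3.083 s 255 handle_x 135 step 22.4
t 3.167 s 277 handle_x 157 step 22.9
t 3.250 s 300 handle_x 180 step 23.3
t 3.333 s 324 handle_x 204 step 23.7
t 3.417 s 348 handle_x 228 step 24.1
t 3.500 s 372 handle_x 252 step 24.4
t 3.583 s 396 handle_x 276 step 24.7
t 3.667 s 421 handle_x 301 step 24.9
```

```bash
python3 -c "
from trk import *
c=load('scene_2.58.npz');cv2.imwrite('pics/s258.png',c['image'][:,:,::-1])"
```

```text
(no output)
```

View pics/s258.png

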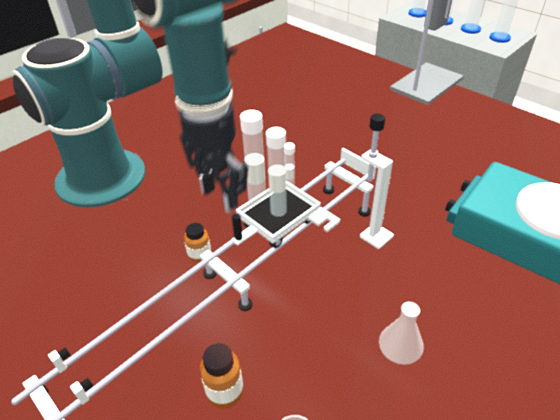

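The scene shows the trolley rolling with the tube upright: cap at (276,137), handle at (237,228), hand just ahead of it. The cap merged with its neighbours in the mask, so I measure s from the cap's left edge and the handle instead.

```bash
python3 - <<'E'
from trk import *
c=load('scene_2.58.npz'); im=c["image"].max(2)
k,l,t,ce=cv2.connectedComponentsWithStats((im[205:250,222:252]<50).astype(np.uint8))
for i in range(1,k):
    if t[i][4]>20: print(t[i].tolist(),(ce[i]+[222,205]).round(1))
for s in np.arange(.1,.15,.01):
    print(round(s,2),"hnd foot/top",proj(c,W(p,-.12+s,0,.118-.05*s)).round(1),proj(c,W(p,-.12+s,0,.174-.05*s)).round(1),"cap",proj(c,W(p,-.22+s,0,.285-.05*s)).round(1),"rearleft deck corner",proj(c,W(p,-.282+s,-.05,.118-.05*s)).round(1))
im=c["image"]; print([ (u,im[133,u].tolist()) for u in range(260,294,2)]); print([(v,im[v,237].tolist()) for v in range(208,250,3)])
print([(u,im[228,u].tolist()) for u in range(228,246,2)])
E
```

```text
[11, 12, 8, 22, 134] [236.9 227.5]
0.1 hnd foot/top [245.9 232.3] [243.6 210. ] cap [283.7 133.2] rearleft deck corner [289.9 179.2]
0.11 hnd foot/top [241.7 235.3] [239.2 213. ] cap [279.4 135.9] rearleft deck corner [286.4 181.6]
0.12 hnd foot/top [237.5 238.4] [234.8 216.1] cap [275.1 138.6] rearleft deck corner [282.9 184.1]
0.13 hnd foot/top [233.3 241.4] [230.3 219.2] cap [270.7 141.4] rearleft deck corner [279.3 186.6]
0.14 hnd foot/top [229.  244.6] [225.8 222.3] cap [266.2 144.2] rearleft deck corner [275.7 189.1]
[(260, [177, 150, 145]), (262, [181, 123, 113]), (264, [160, 73, 56]), (266, [255, 255, 255]), (268, [255, 255, 255]), (270, [255, 255, 255]), (272, [255, 255, 255]), (274, [255, 255, 255]), (276, [255, 255, 255]), (278, [255, 255, 255]), (280, [255, 255, 255]), (282, [255, 255, 255]), (284, [255, 255, 255]), (286, [185, 117, 108]), (288, [159, 67, 54]), (290, [161, 72, 57]), (292, [161, 70, 53])]
[(208, [239, 215, 207]), (211, [249, 254, 252]), (214, [72, 74, 78]), (217, [56, 56, 58]), (220, [26, 27, 28]), (223, [26, 27, 29]), (226, [21, 22, 24]), (229, [23, 22, 26]), (232, [31, 28, 28]), (235, [22, 25, 28]), (238, [11, 10, 11]), (241, [255, 255, 255]), (244, [210, 205, 200]), (247, [161, 73, 59])]
[(228, [160, 70, 55]), (230, [162, 70, 59]), (232, [139, 59, 50]), (234, [33, 26, 27]), (236, [20, 25, 24]), (238, [25, 23, 25]), (240, [27, 25, 28]), (242, [126, 52, 40]), (244, [161, 74, 61])]
```

Request:
play_rows([
  [[0, 0, 0, -0.15, 0, 0.25, 45], [0, 0, 0, -0.15, 0, 0.33, 45], [0, 0, 0, -0.15, 0, 0.3, 45]],
])

```text
time: 2.88
tool_pos: [0.4804, -0.0503, 0.1232]
tcp_rot: [2.266, 2.168, 0.006]
wrist_force: [0.3, -0.3, -0.7]
width: 0.528
grip_force: 0.0
```

```bash
cat >> trk.py <<'E'
def hnd(c,s0):
    # dark handle blob near the predicted s
    u,v=proj(c,W(p,-.12+s0,0,.146-.05*s0)).round().astype(int); x0,y0=u-24,v-26
    k,l,t,ce=cv2.connectedComponentsWithStats((c["image"][y0:y0+52,x0:x0+48].max(2)<50).astype(np.uint8))
    P=np.array([proj(c,W(p,-.12+s,0,.146-.05*s)) for s in S])
    for i in range(1,k):
        if t[i][4]>30: q=ce[i]+[x0,y0]; j=np.linalg.norm(P-q,axis=1).argmin(); print("blob",t[i].tolist(),q.round(1),"s",round(S[j]*1e3),"d",np.linalg.norm(P[j]-q).round(1))
E
python3 -c "
from trk import *
st();look(['scene']);st()
c=load('scene_2.88.npz'); hnd(c,.18)
cv2.imwrite('pics/s288.png',cv2.resize(c['image'][90:300,120:400,::-1],None,fx=2.5,fy=2.5))
from pred import *
show([(2.583,.117)],1.6,2.8833)"
```

```text
t 2.883 tcp rail mm [ 71.2   1.6 123.2] toolx yaw err deg -0.04 tilt [ 6.9 -1.2] w 45.1 g 0.0 F [ 0.3 -0.3 -0.7] q [-0.16 -0.01  2.12 -0.    1.02 -0.11] qd 0.74
scene t 2.883 []
t 2.933 tcp rail mm [ 72.7  -3.4 116.4] toolx yaw err deg -0.06 tilt [-4.6 -1.2] w 45.0 g 0.0 F [-2.3 -1.2 -3.4] q [-0.16 -0.    2.13 -0.    1.02 -0.11] qd 0.17
blob [0, 0, 27, 27, 384] [198.2 232.1] s 181 d 18.3
blob [28, 9, 18, 25, 156] [221. 242.] s 158 d 3.0
m,t0 [0.592 1.604]
t 2.883 s 181 handle_x 61 step 18.8
t 2.967 s 200 handle_x 80 step 19.2
t 3.050 s 220 handle_x 100 step 19.6
t 3.133 s 239 handle_x 119 step 20.0
t 3.217 s 260 handle_x 140 step 20.4
t 3.300 s 280 handle_x 160 step 20.7
t 3.383 s 301 handle_x 181 step 20.9
t 3.467 s 322 handle_x 202 step 21.2
t 3.550 s 343 handle_x 223 step 21.4
t 3.633 s 365 handle_x 245 step 21.6
t 3.717 s 386 handle_x 266 step 21.8
t 3.800 s 408 handle_x 288 step 21.9
t 3.883 s 430 handle_x 310 step 22.1
```

View pics/s288.png

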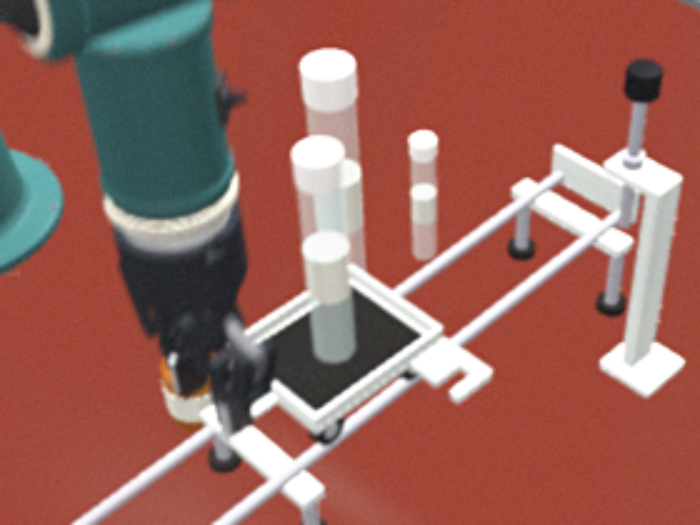

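At t=2.883 the cap is at full-image px (247,156), so s≈0.182. That matches the fit (m≈0.59), and the tube is upright. The handle is now level with the hand, at rail x of about 72, so I match its speed and close.

Request:
play_rows([
  [[0, 0, 0, -0.2, 0, 0, 32], [0, 0, 0, -0.192, 0, 0, 10], [0, 0, 0, -0.196, 0, 0, 10], [0, 0, 0, -0.196, 0, 0, 10]],
], newtons=25)

```text
time: 3.27
tool_pos: [0.4769, -0.1279, 0.1215]
tcp_rot: [2.267, 2.169, 0.006]
wrist_force: [11.5, -0.2, -22.7]
width: 0.181
grip_force: 26.9
```

```bash
python3 -c "from h import *;st()"
```

```text
t 3.267 tcp rail mm [149.    1.5 121.5] toolx yaw err deg -0.04 tilt [ 5.5 -0.1] w 15.4 g 26.9 F [ 11.5  -0.2 -22.7] q [-0.31  0.02  2.1   0.    1.02 -0.27] qd 0.47
```

Request:
play_rows([
  [[0, 0, 0, -0.185, 0, 0.02, 10], [0, 0, 0, -0.165, 0, 0.014, 10], [0, 0, 0, -0.14, 0, 0.007, 10], [0, 0, 0, -0.115, 0, 0.006, 10], [0, 0, 0, -0.09, 0, 0.005, 10]],
])

```text
time: 3.68
tool_pos: [0.4744, -0.1983, 0.1178]
tcp_rot: [2.267, 2.167, 0.005]
wrist_force: [6.8, -0.6, -7.5]
width: 0.179
grip_force: 28.3
```

```bash
python3 -c "from h import *;st()"
```

```text
t 3.683 tcp rail mm [219.3   2.  117.8] toolx yaw err deg -0.08 tilt [ 5.7 -1.6] w 15.2 g 28.3 F [ 6.8 -0.6 -7.5] q [-0.45  0.06  2.06  0.    1.01 -0.4 ] qd 0.19
```

Request:
play_rows([
  [[0, 0, 0, -0.065, 0, 0.004, 10], [0, 0, 0, -0.042, 0, 0.003, 10], [0, 0, 0, -0.02, 0, 0.002, 10], [0, 0, 0, -0.006, 0, 0, 10], [0, 0, 0, 0, 0, 0, 10]],
])

```text
time: 4.1
tool_pos: [0.4739, -0.2109, 0.1171]
tcp_rot: [2.267, 2.168, 0.005]
wrist_force: [6.0, -0.3, -6.3]
width: 0.174
grip_force: 28.4
```

Request:
play_rows([
  [[0, 0, 0, 0, 0, 0, 10], [0, 0, 0, 0, 0, 0, 10], [0, 0, 0, 0, 0, 0, 10]],
])

```text
time: 4.35
tool_pos: [0.4739, -0.2106, 0.1171]
tcp_rot: [2.266, 2.168, 0.005]
wrist_force: [5.6, 0.2, -6.5]
width: 0.176
grip_force: 28.4
```

```bash
python3 -c "
from trk import *
st();look(['scene'])
import glob;c=load(sorted(glob.glob('scene_*.npz'))[-1]); cv2.imwrite('pics/stop.png',c['image'][:,:,::-1])"
```

```text
t 4.35 tcp rail mm [231.7   2.1 117.1] toolx yaw err deg -0.04 tilt [ 5.8 -1.7] w 15.0 g 28.4 F [ 5.6  0.2 -6.5] q [-0.47  0.07  2.05  0.    1.01 -0.42] qd 0.0
scene t 4.35 [(355, np.float64(0.2), [144, 200, 26, 28, 540], [157.0, 213.2])]
```

View pics/stop.png

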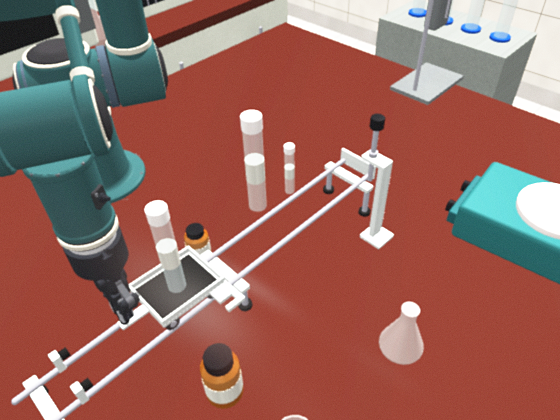

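Standing still at s≈0.355 with the tube upright at (165,250), well before the buffers. Now I lead it gently down.

Request:
play_rows([
  [[0, 0, 0, -0.015, 0, 0.001, 10], [0, 0, 0, -0.03, 0, 0.0015, 10], [0, 0, 0, -0.045, 0, 0.002, 10], [0, 0, 0, -0.05, 0, 0.0025, 10], [0, 0, 0, -0.05, 0, 0.0025, 10]],
])

```text
time: 4.82
tool_pos: [0.4732, -0.2297, 0.1162]
tcp_rot: [2.266, 2.168, 0.005]
wrist_force: [6.1, -0.3, -6.8]
width: 0.181
grip_force: 28.4
```

Request:
play_rows([
  [[0, 0, 0, -0.05, 0, 0.0025, 10], [0, 0, 0, -0.05, 0, 0.0025, 10], [0, 0, 0, -0.05, 0, 0.0025, 10], [0, 0, 0, -0.05, 0, 0.0025, 10], [0, 0, 0, -0.05, 0, 0.0025, 10]],
])

```text
time: 5.23
tool_pos: [0.4722, -0.2549, 0.1149]
tcp_rot: [2.266, 2.168, 0.005]
wrist_force: [7.9, 0.4, -6.4]
width: 0.177
grip_force: 28.4
```

Request:
play_rows([
  [[0, 0, 0, -0.05, 0, 0.0025, 10], [0, 0, 0, -0.05, 0, 0.0025, 10], [0, 0, 0, -0.05, 0, 0.0025, 10], [0, 0, 0, -0.05, 0, 0.0025, 10], [0, 0, 0, -0.05, 0, 0.0025, 10]],
])

```text
time: 5.65
tool_pos: [0.4713, -0.2799, 0.1137]
tcp_rot: [2.266, 2.168, 0.005]
wrist_force: [7.4, -1.2, -7.4]
width: 0.179
grip_force: 28.4
```

Request:
play_rows([
  [[0, 0, 0, -0.05, 0, 0.0025, 10], [0, 0, 0, -0.05, 0, 0.0025, 10], [0, 0, 0, -0.045, 0, 0.0025, 10], [0, 0, 0, -0.04, 0, 0.002, 10], [0, 0, 0, -0.035, 0, 0.002, 10]],
])

```text
time: 6.07
tool_pos: [0.4705, -0.302, 0.1126]
tcp_rot: [2.266, 2.167, 0.005]
wrist_force: [7.5, -0.1, -6.1]
width: 0.177
grip_force: 28.5
```

Request:
play_rows([
  [[0, 0, 0, -0.03, 0, 0.0015, 10], [0, 0, 0, -0.025, 0, 0.001, 10], [0, 0, 0, -0.02, 0, 0.001, 10], [0, 0, 0, -0.02, 0, 0.001, 10], [0, 0, 0, -0.015, 0, 0.001, 10]],
])

```text
time: 6.48
tool_pos: [0.47, -0.3129, 0.112]
tcp_rot: [2.266, 2.167, 0.005]
wrist_force: [7.8, -0.8, -7.0]
width: 0.179
grip_force: 28.5
```

```bash
python3 -c "
from trk import *
st();look(['scene'])"
```

```text
t 6.483 tcp rail mm [334.1   2.7 112. ] toolx yaw err deg -0.05 tilt [ 6.6 -2.4] w 15.3 g 28.5 F [ 7.8 -0.8 -7. ] q [-0.63  0.16  1.96  0.    1.01 -0.59] qd 0.03
scene t 6.483 [(458, np.float64(0.5), [79, 240, 30, 29, 645], [93.7, 253.8])]
```

Request:
play_rows([
  [[0, 0, 0, -0.02, 0, 0.001, 10], [0, 0, 0, -0.025, 0, 0.001, 10], [0, 0, 0, -0.025, 0, 0.0015, 10], [0, 0, 0, -0.025, 0, 0.001, 10], [0, 0, 0, -0.025, 0, 0.0015, 10]],
])

```text
time: 6.95
tool_pos: [0.4696, -0.3248, 0.1114]
tcp_rot: [2.266, 2.167, 0.005]
wrist_force: [9.1, -0.2, -6.9]
width: 0.175
grip_force: 28.5
```

Request:
play_rows([
  [[0, 0, 0, -0.015, 0, 0.001, 10], [0, 0, 0, -0.01, 0, 0.0005, 10], [0, 0, 0, -0.01, 0, 0.0005, 10], [0, 0, 0, -0.01, 0, 0.0005, 10], [0, 0, 0, -0.01, 0, 0.0005, 10]],
])

```text
time: 7.37
tool_pos: [0.4694, -0.3303, 0.1112]
tcp_rot: [2.265, 2.167, 0.005]
wrist_force: [8.5, -1.5, -6.5]
width: 0.174
grip_force: 28.5
```

```bash
python3 -c "
from trk import *
st()"
```

```text
t 7.367 tcp rail mm [351.5   2.8 111.2] toolx yaw err deg -0.04 tilt [ 6.8 -2.6] w 14.9 g 28.5 F [ 8.5 -1.5 -6.5] q [-0.66  0.17  1.95  0.    1.01 -0.61] qd 0.02
```

Request:
play_rows([
  [[0, 0, 0, -0.01, 0, 0.0005, 10], [0, 0, 0, -0.01, 0, 0.0005, 10], [0, 0, 0, -0.01, 0, 0.0005, 10], [0, 0, 0, -0.01, 0, 0.0005, 10], [0, 0, 0, 0, 0, 0, 10]],
])

```text
time: 7.78
tool_pos: [0.4692, -0.3341, 0.111]
tcp_rot: [2.266, 2.167, 0.006]
wrist_force: [8.2, 0.5, -6.7]
width: 0.18
grip_force: 28.6
```

Request:
play_rows([
  [[0, 0, 0, -0.01, 0, 0.0005, 10], [0, 0, 0, -0.01, 0, 0.0005, 10], [0, 0, 0, 0, 0, 0, 10]],
])

```text
time: 8.03
tool_pos: [0.4692, -0.3341, 0.1109]
tcp_rot: [2.268, 2.169, 0.009]
wrist_force: [8.0, 7.4, -3.1]
width: 0.18
grip_force: 28.8
```

Contact with the buffers shows as +7 N uphill and no further travel. I ease the push, open and rise straight up.

Request:
play_rows([
  [[0, 0, 0, 0.007, 0, 0, 10], [0, 0, 0, 0.007, 0, 0, 10], [0, 0, 0, 0, 0, 0, 45], [0, 0, 0, 0, 0, 0, 45], [0, 0, 0, 0, 0, 0, 45]],
])

```text
time: 8.45
tool_pos: [0.4664, -0.3347, 0.1106]
tcp_rot: [2.268, 2.171, 0.0]
wrist_force: [-0.1, -0.5, -0.4]
width: 0.529
grip_force: 0.0
```

Request:
play_rows([
  [[0, 0, 0, 0, 0, -0.1, 45], [0, 0, 0, 0, 0, -0.25, 45], [0, 0, 0, 0, 0, -0.3, 45], [0, 0, 0, 0, 0, -0.3, 45], [0, 0, 0, 0, 0, -0.1, 45]],
])

```text
time: 8.87
tool_pos: [0.4676, -0.336, 0.2208]
tcp_rot: [2.264, 2.166, 0.002]
wrist_force: [0.7, -0.9, 0.8]
width: 0.529
grip_force: 0.0
```

Request:
play_rows([
  [[0, 0, 0, -0.1, 0, -0.2, 45], [0, 0, 0, -0.2, 0, -0.3, 45], [0, 0, 0, -0.2, 0, -0.3, 45], [0, 0, 0, -0.1, 0, -0.1, 45], [0, 0, 0, 0, 0, 0, 45]],
])

```text
time: 9.28
tool_pos: [0.4639, -0.3973, 0.3092]
tcp_rot: [2.266, 2.164, -0.001]
wrist_force: [0.0, 0.7, 0.2]
width: 0.526
grip_force: 0.0
```

```bash
python3 -c "
from trk import *
from workcell import vision
st();look(['scene','scene']);a=vision.read_camera('scene')['image'];b=vision.read_camera('side')['image']
cv2.imwrite('pics/end.png',cv2.resize(np.hstack([a,b])[:,:,::-1],(800,300),interpolation=cv2.INTER_AREA))"
```

```text
t 9.283 tcp rail mm [4.186e+02 2.000e-01 3.092e+02] toolx yaw err deg -0.12 tilt [ 5.6 -6.4] w 44.9 g 0.0 F [0.  0.7 0.2] q [-0.75  0.1   1.65 -0.    1.38 -0.7 ] qd 0.09
scene t 9.283 [(479, np.float64(0.8), [65, 249, 30, 30, 668], [79.5, 263.1])]
scene t 9.333 [(479, np.float64(0.8), [65, 249, 31, 30, 671], [79.6, 263.1])]
```

View pics/end.png

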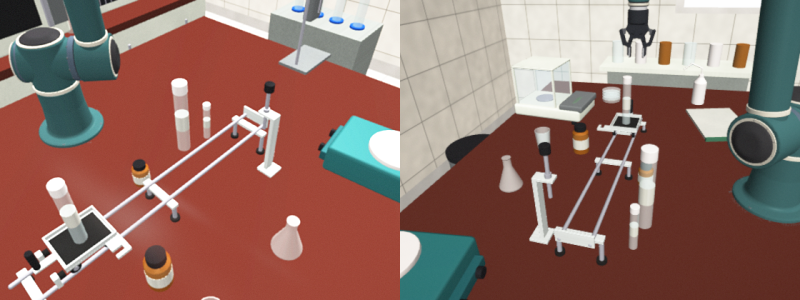

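The trolley rests on the buffers (s=0.479 in two readings). The tube is upright at (65,210), the pin is up, both jars are in place and the hand is clear.

```bash
python3 -c "
from workcell import bot
print(bot.finish_job())"
```

```text
the job is handed in; nothing more can be done
None
```

The job is done and handed in after about 9.5 s: the pin is fully up, and the trolley was caught rolling, stopped smoothly at about 0.355 m, led onto the buffers and released, with the tube upright and both jars in place.

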